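# Clear the way and slide the gasket case home into its corner stop

## Robot

A 6-joint arm with a two-finger parallel gripper is mounted at the origin on a cart in front of the work surface, level with it; the furniture and walls round the work are solid. World frame = base frame: x ahead of the robot, y to its left, z up, the work surface at z = 0. Lengths are in m, angles in rad, forces in N, time in s.
With the tool pointing down it reaches from about 0.325 to 0.875 m from the base axis. Payload 4.4 kg.
Tool frame: the origin (TCP) lies midway between the tips of the shut fingers; the grasp point (between the pads) lies robot.grasp_offset behind it (robot.grasp_offset is the distance from the TCP to the grasp point, in m); z points along the fingers, y is the line along which they close (so a half turn about z gives the same grasp; the last joint's range is limited). The gripper opens to 85 mm and grips with 20 to 120 N. Pads are 22 mm wide; open, the fingers measure 114 mm over their backs; the gripper's body (76 mm by 85 mm) begins 54 mm behind the grasp point. The pads swing forward as they close: fully open they stand 13 mm farther back than shut.
Start: joints at [-1.302, 0.207, 1.542, -0, 1.393, -0.15], TCP at [0.234, -0.525, 0.231] pointing down, gripper open.
Joint ranges: [-2.73, 2.73], [-0.86, 2.22], [0.23, 2.46], [-1.11, 4.25], [0.08, 2.63], [-2.82, 2.82]. Speed limits (rad/s): [2.79, 2.79, 3.14, 3.14, 3.14, 3.14].

## Interface

Orientations are given as a rotation vector (axis times angle).
In Python, from station import robot gives the robot as it stands.
- The arm moves only by the shell command python3 inch.py 'ROWS' [OPENING] [FORCE]. ROWS is a JSON list that holds a single list of rows (three levels of brackets), with 1 to 5 rows, each of 6 numbers: dx, dy, dz in fractions of the full range, 1 being 0.25 m, then a rotation vector rx, ry, rz in parts of the range, where 1.0 means 45 degrees; each row shifts and turns the commanded pose from where the row before left it, along the tool's axes as they then stand; what a row does not reach is not made up. A row lasts 1/8 s, in which the tool goes at most 0.0625 m and 0.188 rad, less where a joint would pass 70% of its speed; a pose out of reach is approached as far as the arm can. OPENING is the finger opening in m, set as the command begins (- or left out keeps the last). The fingers move at their own pace and stop on an object; FORCE is the grip in N (left out, the last holds). Time passes only in rows, so rows that do not move let the fingers close. It prints the time, the measured TCP pose, the force, the opening and the grip force at its end. A shift or turn number past 1, either way, is cut back to 1. Input that does not fit is refused with a message, and nothing moves.
- robot.observe(): the state, without advancing time (a new reading comes with each control period).
- robot.camera(name): name is "scene" or "top" or "wrist"; returns a dict with "frame" (480x640x3 uint8, red, green, blue), "fx", "fy", "cx", "cy" (pixels), "k1" (the pictures are not rectified: a ray, as slopes to the right and down, at radius r is drawn at 1 + k1 r^2 times it, then the intrinsics apply), "R" (3x3) and "t" (3): a world point X has camera coordinates R X + t. Camera axes: x right, y down, z forward; pixel columns grow to the right and rows downward; lengths in m; the calibration is good to about 2 mm. A picture is of the moment at which its call begins. There is no depth.
- robot.sign_off(): hands the job in; it is judged then, once.
The state is a dict: "time": time; "qpos": joint angles; "qd": joint speeds; "joint_efforts": joint torques, N m; "eef_pos": TCP position; "ee_rot": TCP orientation; "contact_force": force on the tool from outside, world axes, zero at the start; "ft_torque": the same for the moment, N m; "finger_gap": finger opening in m; "grip_force": force on a finger pad.
Only numpy, scipy, OpenCV 4.12 (cv2) and the standard library are available. Lean on these libraries where they do the work, as an engineer would, in place of code of your own. Each camera call takes 0.05 s, during which the arm holds its last target. There are 200 camera calls.

## Task

Park the flat gasket case in its corner stop: slide it along the bench, without lifting it, until it sits snug and square against both rails, one of its long sides on the back rail and one of its short sides on the side rail. Something lies in that corner, either the tube cutter or the loose pressure gauge: put that one into the shallow tool tray. Leave the other one and everything else on the bench where it is.

Things in the scene. Friction and masses are not known exactly. Their poses are not given: they have to be found in the camera images.
- gasket_case: Loose flat grey compartment case, clear lid shut, 0.3 to 0.6 kg; plain upright walls 130 mm apart along x, 190 mm along y; 37 mm high; too wide to grasp. Origin at the centre of its underside. Starts left of the vise, yaw -0.3 to 0.5 rad. Slides when a wall is pushed with 2 to 6 N. Latch and hinges stand up to 5 mm out of the long walls near the top, above rail height.
- tube_cutter: Loose tube cutter: body 28 mm wide (x), 48 mm long (y from -35 to +13 mm), 20 mm high; round feed knob 18 mm thick from y = 13 to 35 mm; 0.17 kg. Origin on the underside, at the middle of the whole. Grasp the body across x. One of cutter and gauge starts in the corner stop, the other between vise and tray.
- corner_stop: Fixed corner of two aluminium rails 22 mm high, 14 mm wide, beyond the vise. Origin: inner corner, bench level. The back rail's inner face runs 170 mm from it along +y (rail on the +x side), the side rail's 160 mm along -x (rail on the -y side); no floor. The parked case's centre is at x = -65, y = +95 mm here, long sides along y, either way round. Yaw -0.18 to 0 rad.
- tool_tray: Fixed shallow steel tray, empty, near the robot on the right: 120 mm along x, 230 mm along y, rim 25 mm above the bench, inner floor 3 mm above it, walls 3 mm. Origin at the centre of its underside. Turned up to 0.2 rad.
- wash_bottle: Bystander: wash bottle with a spout, 206 mm tall, body 62 mm across, behind the corner stop; origin under it, 10 mm off its centre. Loose; leave alone. At the back left a pen pouch and a pack of wipes stand fixed, beyond x = 0.79.
- tape_roll: Bystander: roll of masking tape lying flat, 100 mm across, 25 mm high, at the back; origin under its centre. Loose; leave alone. A heap of drivers and T-handles, under 40 mm high, lies fixed on the bench between y = -0.41 and 0.02, beyond x = 0.48.
- measuring_jug: Bystander: clear measuring jug, 90 mm across, 122 mm tall, at the right, far from the work; origin under its centre. Loose; leave alone.
- loose_gauge: Loose pressure gauge lying on its back: round body 44 mm across, 31 mm high, centred 16 mm along +x from the origin; thin stem along -x to -38 mm; 0.12 kg. Origin on the underside. Grasp across the round body. One of cutter and gauge starts in the corner stop, the other between vise and tray.
- vise_nose (a point): Point on the bench under the nose of the big fixed vise before the robot: no part of the vise is farther out or, near here, more than 50 mm to the left. The nose is 55 to 225 mm above the bench; towards the robot the vise is wider (y from -0.14 to 0.11) and up to 257 mm tall.
- panel_dial (a point): Point on the bench under the dial at the near end of the fixed gas panel on the left: the dial, 76 mm across, hangs 68 to 145 mm above the bench; its pipe, feet and knobs, up to 175 mm tall, run on to the far left, all at y above 0.455.

How it is judged:
By the outcome, as a careful person would: the job done as asked, in the order asked, and still so for the second after the job is handed in, with the robot touching nothing.
It also fails if it takes over 64 s, if anything falls off the work surface, if the arm or the gripper's body presses on something with over 40 N, if the wrist force passes 120 N, or if a joint passes its speed limit or range.

## Working session

There is one attempt and no reset: what is moved stays moved. The work goes in short steps, Python scripts to look and compute and a shell command to move; the robot and the scene stay as the last step left them, time stands still between calls to the robot, and variables do not carry over. Pictures are saved under pics/ and viewed, at most 12 in all, crops included, and the job is handed in when it is done.

```bash
ls; mkdir -p pics; cat > h.py <<'E'
import numpy as np, cv2
from station import robot
def snap(n,f=None):
    c=robot.camera(n); import pickle; pickle.dump(c,open(f'pics/{f or n}.pkl','wb'))
    cv2.imwrite(f'pics/{f or n}.png',c['frame'][:,:,::-1]); return c
def load(f):
    import pickle; return pickle.load(open(f'pics/{f}.pkl','rb'))
def px2w(c,uv,z=0.):
    K=np.array([[c['fx'],0,c['cx']],[0,c['fy'],c['cy']],[0,0,1]]);R=np.array(c['R']);t=np.array(c['t'])
    p=cv2.undistortPoints(np.array(uv,float).reshape(-1,1,2),K,np.array([c['k1'],0,0,0,0.]))[:,0]
    d=np.c_[p,np.ones(len(p))]@R; o=-R.T@t
    return o+d*((np.array(z)-o[2])/d[:,2])[:,None]
def w2px(c,X):
    K=np.array([[c['fx'],0,c['cx']],[0,c['fy'],c['cy']],[0,0,1]]);R=np.array(c['R'])
    return cv2.projectPoints(np.array(X,float).reshape(-1,1,3),cv2.Rodrigues(R)[0],np.array(c['t']),K,np.array([c['k1'],0,0,0,0.]))[0][:,0]
E
python3 - <<'E'
from h import *
a=snap('top');b=snap('scene')
print(-np.array(a['R']).T@a['t'],-np.array(b['R']).T@b['t']); print(robot.observe(),robot.grasp_offset)
E
```

```text
inch.py
pics
station.py
[ 3.64904473e-01 -1.25822934e-03  1.50714557e+00] [-0.24533245  0.76732833  0.91618482]
{'time': 0.1, 'qpos': array([-1.30148825e+00,  2.07398311e-01,  1.54285327e+00, -2.80053178e-06,
        1.39348441e+00, -1.50483074e-01]), 'qd': array([ 0.00038694, -0.00028485, -0.00299679,  0.00057754, -0.00075818,
       -0.00010149]), 'joint_efforts': array([-7.42397169e-04, -3.84088075e+01, -2.92549986e+01, -1.98431435e-04,
        4.91172847e-03, -2.32422559e-05]), 'eef_pos': array([ 0.2341621 , -0.52439403,  0.23018579]), 'ee_rot': array([-3.07055050e+00, -6.54130241e-01,  2.04091978e-04]), 'contact_force': array([-0.30819607, -0.40893188, -0.25137982]), 'ft_torque': array([ 0.02455796, -0.01598024, -0.09966231]), 'grip_force': 0.0, 'finger_gap': 0.08559623170622367} 0.0187
```

View pics/top.png

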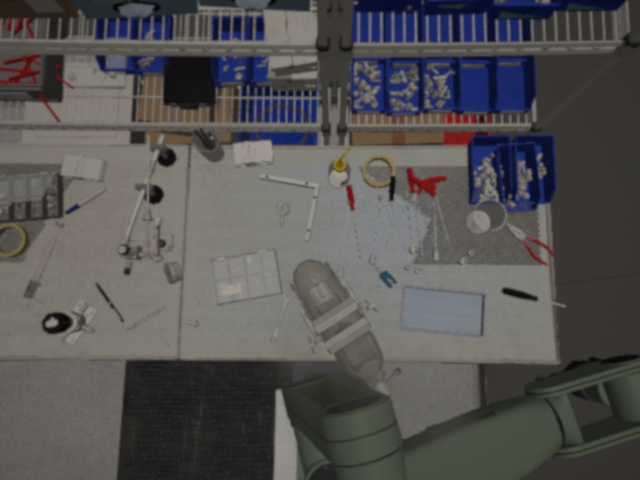

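View pics/scene.png

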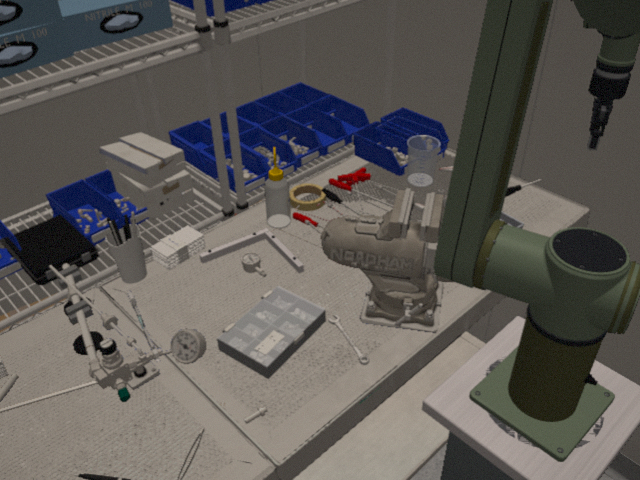

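The gauge lies in the corner at top (283,209), with the case at about (247,276). The cutter is between vise and tray at (385,275), and the tray is at (442,311). I'll enlarge these.

```bash
python3 - <<'E'
from h import *
c=load('top')['frame'][:,:,::-1]
a=c[165:315,200:350]; cv2.imwrite('pics/c1.png',cv2.resize(cv2.convertScaleAbs(a,alpha=1.4),(600,600),interpolation=cv2.INTER_CUBIC))
s=load('scene')['frame'][:,:,::-1]
a=s[210:390,190:390]; cv2.imwrite('pics/c2.png',cv2.resize(cv2.convertScaleAbs(a,alpha=1.4),(600,540),interpolation=cv2.INTER_CUBIC))
t=load('top')
print(px2w(t,[[385,275]],.01),px2w(t,[[402,288],[482,292],[482,334],[402,330]],.025))
E
```

```text
[[ 0.47325835 -0.1528358   0.01      ]] [[ 0.4354387  -0.19940836  0.025     ]
 [ 0.42643516 -0.42511496  0.025     ]
 [ 0.30947229 -0.42032759  0.025     ]
 [ 0.31751752 -0.19753537  0.025     ]]
```

View pics/c1.png

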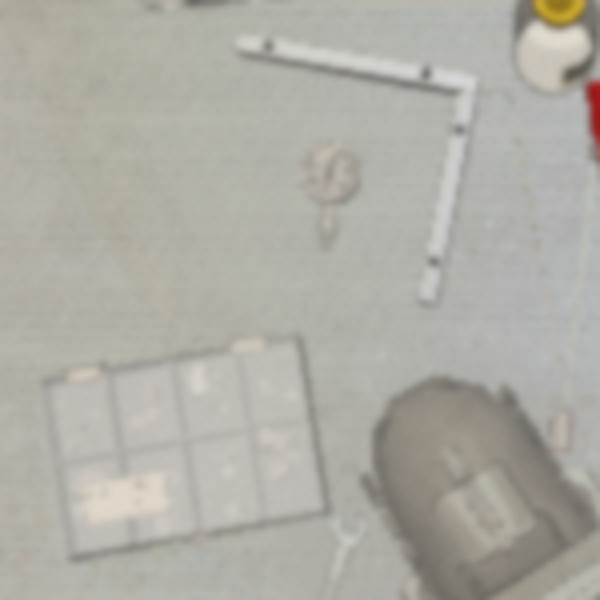

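View pics/c2.png

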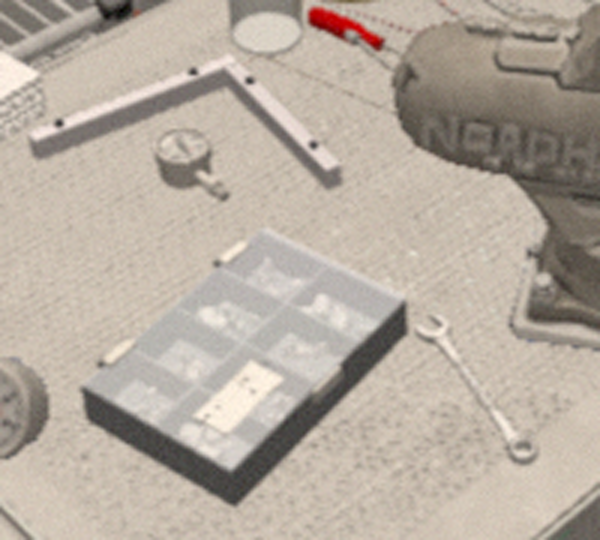

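c1 shows the inner corner at about (455,90), rail ends at (238,50) and (420,298). The case's top corners are (45,381), (299,337), (328,513) and (72,558). The gauge face is at (330,175), with its stem running to (326,243). c2 gives the same points from the side.

```bash
python3 - <<'E'
from h import *
np.set_printoptions(precision=4,suppress=True)
t=load('top');s=load('scene')
A=lambda l:(np.array(l)+.5)/4-.5+[200,165]
B=lambda l:(np.array(l)+.5)/3-.5+[190,210]
print('rails top',px2w(t,A([[455,90],[238,50],[420,298]]),.022)[:,:2])
print('rails sc bottom',px2w(s,B([[228,88],[38,157],[330,185]]),0)[:,:2])
P=px2w(t,A([[45,381],[299,337],[328,513],[72,558]]),.037)[:,:2]
Q=px2w(s,B([[85,393],[265,232],[405,302],[237,472]]),.037)[:,:2]
for X in (P,Q):
    print('case',X,X.mean(0)); y=(X[0]-X[1]+X[3]-X[2])/2; x=(X[0]-X[3]+X[1]-X[2])/2
    print(np.linalg.norm(x),np.linalg.norm(y),np.arctan2(-y[0],y[1]),np.arctan2(x[1],x[0]))
print('gauge',px2w(t,A([[330,175]]),.031),px2w(t,A([[326,243]]),.01),px2w(s,B([[184,147]]),.031),px2w(s,B([[225,193]]),.01))
E
```

```text
rails top [[0.731  0.0578]
 [0.7606 0.2195]
 [0.5753 0.0816]]
rails sc bottom [[0.7287 0.0586]
 [0.7653 0.2226]
 [0.5774 0.0807]]
case [[0.5112 0.3493]
 [0.5442 0.1676]
 [0.4183 0.144 ]
 [0.3855 0.3248]] [0.4648 0.2464]
0.1281220987576189 0.18422779940174647 0.17945050598336904 0.1891183500350599
case [[0.5012 0.3618]
 [0.5383 0.1764]
 [0.4157 0.1541]
 [0.38   0.3331]] [0.4588 0.2564]
0.12456427490968616 0.18584047383918653 0.19742671234755335 0.20630221662085071
gauge [[0.6645 0.1483 0.031 ]] [[0.6176 0.1523 0.01  ]] [[0.6619 0.1539 0.031 ]] [[0.6177 0.1514 0.01  ]]
```

Careful with the scale: shifts go in shares of 0.25 m and turns go in shares of 45 degrees. That gives: -0.051 m / 0.25 = -0.204, -0.03 m / 0.25 = -0.12, 0.14 rad / 0.7854 = 0.1783.

```bash
python3 - <<'E'
from h import *
t=load('top');np.set_printoptions(precision=4,suppress=True)
print('bottle base?',px2w(t,[[339,182]],.15),'jug',px2w(t,[[478,222]],0),'nose',px2w(t,[[300,265]],.14),px2w(t,[[293,275]],.14))
E
python3 inch.py '[[[0,0,-0.12,0,0,0.1783],[0,0,-0.12,0,0,0.1783],[0,0,-0.12,0,0,0.1783],[0.132,-0.204,0,0,0,0],[0.132,-0.204,0,0,0,0]]]' 0.085
python3 inch.py '[[[0.132,-0.204,0,0,0,0],[0.132,-0.204,0,0,0,0],[0.132,-0.204,0,0,0,0],[0.132,-0.204,0,0,0,0],[0.132,-0.204,0,0,0,0]]]'
```

```text
bottle base? [[ 0.714  -0.0166  0.15  ]] jug [[ 0.6327 -0.4283  0.    ]] nose [[0.4888 0.0863 0.14  ]] [[0.462  0.1045 0.14  ]]
time: 0.72
eef_pos: [0.3007, -0.4222, 0.3211]
ee_rot: [-3.141, 0.004, -0.001]
contact_force: [0.4, -1.0, 0.1]
finger_gap: 0.0852
grip_force: 0.0
time: 1.35
eef_pos: [0.466, -0.1662, 0.3209]
ee_rot: [-3.142, 0.001, 0.0]
contact_force: [0.3, -0.5, 0.1]
finger_gap: 0.0848
grip_force: 0.0
```

In the tool's units: -0.053 m / 0.25 = -0.212, 0.024 m / 0.25 = 0.096.

```bash

python3 inch.py '[[[0.096,-0.212,0,0,0,0],[0.096,-0.212,0,0,0,0],[0.096,-0.212,0,0,0,0],[0.096,-0.212,0,0,0,0],[0.096,-0.212,0,0,0,0]]]' >/dev/null
python3 inch.py '[[[0.12,-0.18,0,0,0,0],[0.08,0,0.2,0,0,0],[0.08,0,0.2,0,0,0],[0,0,0,0,0,0]]]'
python3 - <<'E'
from h import *
c=snap('wrist','w1');print(-np.array(c['R']).T@c['t'],w2px(c,[[.663,.15,.03],[.73,.058,.022],[.765,.22,.022],[.576,.081,.022]]))
E
```

```text
time: 2.48
eef_pos: [0.6519, 0.1415, 0.2135]
ee_rot: [3.14, -0.0, -0.022]
contact_force: [0.6, 0.2, -0.8]
finger_gap: 0.085
grip_force: 0.0
[0.72227601 0.14234444 0.35536137] [[305.09123641 204.48603603]
 [408.02836061 128.65151234]
 [223.60401644  86.51093579]
 [374.27257342 288.37169997]]
```

View pics/w1.png

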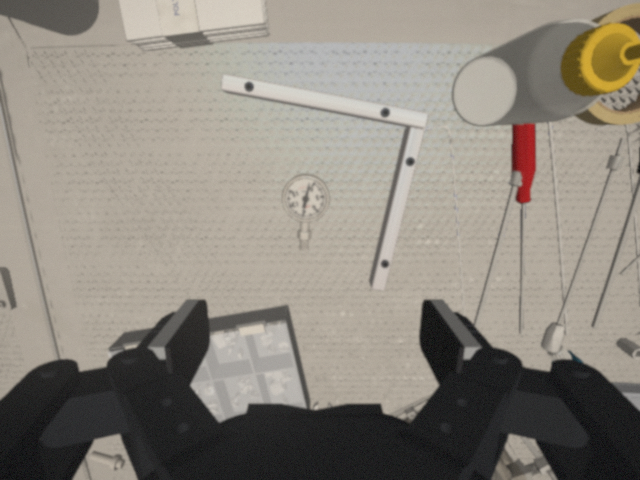

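The wrist view shows the gauge face at (305,197) with its stem end at (304,247). The inner corner is at about (407,126), rail ends at (223,90) and (373,289), and the case's near top corner at about (289,307).

```bash
python3 - <<'E'
from h import *
np.set_printoptions(precision=4,suppress=True)
c=load('w1')
print(px2w(c,[[305,197]],.031),px2w(c,[[304,247]],.01));X=px2w(c,[[407,126],[223,90],[373,289]],.022)[:,:2];print(X)
a=X[1]-X[0];b=X[0]-X[2];print(np.arctan2(-a[0],a[1]),np.arctan2(b[1],b[0]))
o=robot.observe();print(o['eef_pos'],o['ee_rot'])
E
```

```text
[[0.6701 0.15   0.031 ]] [[0.616  0.1519 0.01  ]]
[[0.7323 0.0591]
 [0.7622 0.2207]
 [0.5753 0.0823]]
-0.18302351987022922 -0.14663784151568918
[0.6536 0.1417 0.2177] [ 3.141  -0.0004 -0.0117]
```

In the tool's units: 0.05 m / 0.25 = 0.2, -0.008 m / 0.25 = -0.032.

```bash

python3 inch.py '[[[0.052,-0.032,0.2,0,0,0],[0,0,0.2,0,0,0],[0,0,0.2,0,0,0],[0,0,0.16,0,0,0],[0,0,0,0,0,0]]]'
```

```text
time: 3.15
eef_pos: [0.6664, 0.1495, 0.03]
ee_rot: [3.141, -0.001, -0.008]
contact_force: [0.3, 0.4, 0.3]
finger_gap: 0.085
grip_force: 0.0
```

In the tool's units: 0.023 m / 0.25 = 0.092.

```bash

python3 inch.py '[[[0,0,0.092,0,0,0],[0,0,0,0,0,0]]]'
python3 inch.py '[[[0,0,0,0,0,0],[0,0,0,0,0,0],[0,0,0,0,0,0],[0,0,0,0,0,0]]]' 0.03 30
python3 inch.py '[[[0,0,0,0,0,0],[0,0,0,0,0,0]]]'
```

```text
time: 3.4
eef_pos: [0.6685, 0.1498, 0.0086]
ee_rot: [3.142, -0.0, -0.0]
contact_force: [0.4, 0.8, -0.7]
finger_gap: 0.0852
grip_force: 0.0
time: 3.9
eef_pos: [0.6696, 0.1499, 0.0097]
ee_rot: [-3.141, 0.0, -0.004]
contact_force: [0.3, 0.8, 5.8]
finger_gap: 0.0414
grip_force: 30.7
time: 4.15
eef_pos: [0.6695, 0.15, 0.0097]
ee_rot: [-3.141, 0.0, -0.004]
contact_force: [0.3, 0.0, 5.4]
finger_gap: 0.0418
grip_force: 30.7
```

In the tool's units: -0.06 m / 0.25 = -0.24, -0.03 m / 0.25 = -0.12.

```bash

python3 inch.py '[[[0,0,-0.12,0,0,0],[0,0,-0.24,0,0,0],[0,0,-0.24,0,0,0],[0,0,-0.24,0,0,0],[0,0,-0.24,0,0,0]]]'
python3 inch.py '[[[0,0,-0.16,0,0,0],[-0.124,0.204,0,0,0,0],[-0.124,0.204,0,0,0,0],[-0.124,0.204,0,0,0,0],[-0.124,0.204,0,0,0,0]]]'
python3 inch.py '[[[-0.124,0.204,0,0,0,0],[-0.124,0.204,0,0,0,0],[-0.124,0.204,0,0,0,0],[-0.124,0.204,0,0,0,0],[-0.124,0.204,0,0,0,0]]]'
```

```text
time: 4.78
eef_pos: [0.6677, 0.1498, 0.279]
ee_rot: [3.141, -0.0, -0.003]
contact_force: [-0.4, -0.8, -1.0]
finger_gap: 0.0418
grip_force: 30.9
time: 5.4
eef_pos: [0.5428, -0.0554, 0.3173]
ee_rot: [-3.142, -0.0, 0.002]
contact_force: [0.6, -0.1, -1.2]
finger_gap: 0.042
grip_force: 30.9
time: 6.02
eef_pos: [0.3879, -0.3101, 0.3175]
ee_rot: [-3.141, 0.0, 0.001]
contact_force: [1.0, -0.3, -1.4]
finger_gap: 0.0417
grip_force: 30.9
```

In the tool's units: 0.06 m / 0.25 = 0.24, 0.04 m / 0.25 = 0.16.

```bash

python3 inch.py '[[[0,0,0.24,0,0,0],[0,0,0.24,0,0,0],[0,0,0.24,0,0,0],[0,0,0.24,0,0,0],[0,0,0.16,0,0,0]]]'
python3 inch.py '[[[0,0,0.08,0,0,0],[0,0,0.024,0,0,0],[0,0,0,0,0,0]]]'
```

```text
time: 6.65
eef_pos: [0.3874, -0.307, 0.0347]
ee_rot: [-3.138, 0.001, 0.006]
contact_force: [-0.3, -0.3, -0.9]
finger_gap: 0.0417
grip_force: 31.0
time: 7.02
eef_pos: [0.3891, -0.3084, 0.0126]
ee_rot: [-3.14, -0.0, 0.002]
contact_force: [-0.3, 1.1, 1.6]
finger_gap: 0.0422
grip_force: 31.2
```

In the tool's units: -0.06 m / 0.25 = -0.24, -0.04 m / 0.25 = -0.16.

```bash

python3 inch.py '[[[0,0,0,0,0,0],[0,0,0,0,0,0],[0,0,0,0,0,0]]]' 0.075
python3 inch.py '[[[0,0,-0.16,0,0,0],[0,0,-0.24,0,0,0],[0,0,-0.24,0,0,0],[0,0,-0.24,0,0,0],[0,0,-0.24,0,0,0]]]' 0.085
python3 inch.py '[[[0,0,-0.12,0,0,0],[0,-0.24,-0.04,0,0,0],[0,-0.24,0,0,0,0],[0,-0.24,0,0,0,0],[0,-0.24,0,0,0,0]]]'
python3 - <<'E'
from h import *
c=snap('top','t2')['frame'][:,:,::-1]
a=c[270:350,380:500]; cv2.imwrite('pics/c3.png',cv2.resize(cv2.convertScaleAbs(a,alpha=1.4),(600,400),interpolation=cv2.INTER_CUBIC))
E
```

```text
time: 7.4
eef_pos: [0.3894, -0.3092, 0.0123]
ee_rot: [3.141, -0.0, 0.0]
contact_force: [-0.2, 0.7, 0.1]
finger_gap: 0.075
grip_force: 0.0
time: 8.02
eef_pos: [0.3891, -0.3089, 0.2943]
ee_rot: [3.141, -0.0, 0.001]
contact_force: [0.4, -1.2, -0.6]
finger_gap: 0.0849
grip_force: 0.0
time: 8.65
eef_pos: [0.3891, -0.0674, 0.3324]
ee_rot: [3.142, -0.002, 0.002]
contact_force: [0.4, 0.4, -0.5]
finger_gap: 0.0855
grip_force: 0.0
```

View pics/c3.png

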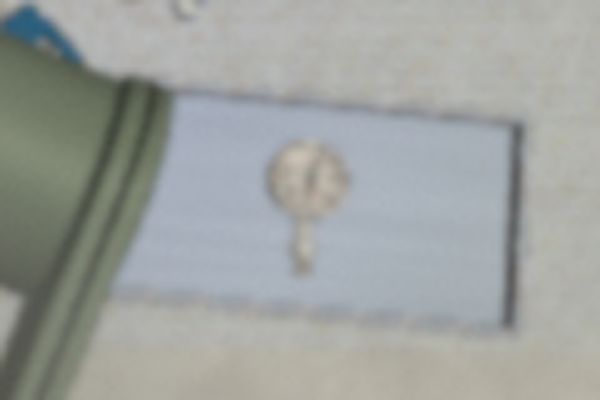

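The gauge lies flat in the tray, fully inside at crop (305,180). Next I go behind the case's near long wall.

In the tool's units: -0.06 m / 0.25 = -0.24, -0.005 m / 0.25 = -0.02.

```bash

python3 inch.py '[[[-0.02,-0.24,0,0,0,0],[-0.02,-0.24,0,0,0,0],[-0.02,-0.24,0,0,0,0],[-0.02,-0.24,0,0,0,0],[-0.02,-0.24,0,0,0,0]]]'
python3 inch.py '[[[0,0,0.2,0,0,-0.1273],[0,0,0.24,0,0,-0.1146],[0,0,0.24,0,0,0],[0,0,0.2,0,0,0],[0,0,0,0,0,0]]]'
python3 - <<'E'
from h import *
np.set_printoptions(precision=4,suppress=True)
c=snap('scene','s2')
a=c['frame'][190:430,170:410,::-1]; cv2.imwrite('pics/c4.png',cv2.resize(cv2.convertScaleAbs(a,alpha=1.4),(600,600),interpolation=cv2.INTER_CUBIC))
print(robot.observe()['eef_pos'])
E
```

```text
time: 9.32
eef_pos: [0.3642, 0.2326, 0.3325]
ee_rot: [-3.142, 0.0, -0.002]
contact_force: [1.0, -1.1, 0.7]
finger_gap: 0.085
grip_force: 0.0
time: 9.95
eef_pos: [0.3605, 0.2291, 0.1084]
ee_rot: [3.124, 0.297, -0.017]
contact_force: [0.4, -0.0, 0.0]
finger_gap: 0.085
grip_force: 0.0
[0.3634 0.2303 0.1114]
```

View pics/c4.png

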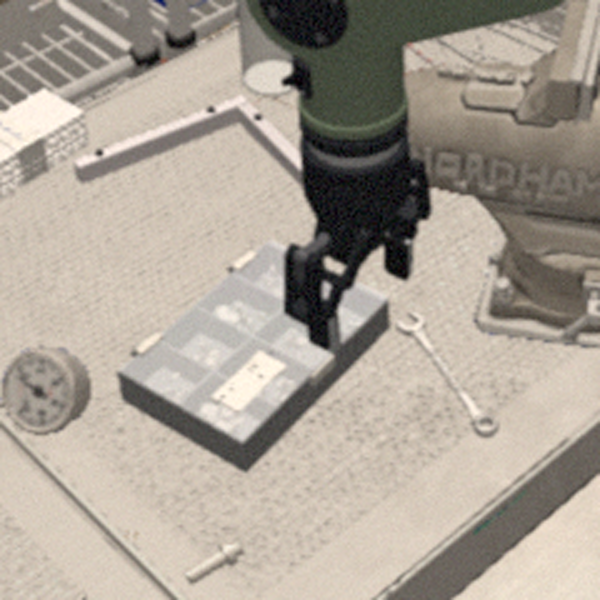

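The case hasn't moved. The tool hangs behind its near wall, so I back off 8 mm, lower and push.

In the tool's units: 0.05 m / 0.25 = 0.2, -0.008 m / 0.25 = -0.032.

```bash

python3 inch.py '[[[-0.032,0,0,0,0,0],[0,0,0.2,0,0,0],[0,0,0.16,0,0,0],[0,0,0.064,0,0,0],[0,0,0,0,0,0]]]'
python3 inch.py '[[[0.032,0,0,0,0,0],[0.032,0,0,0,0,0],[0.032,0,0,0,0,0],[0,0,0,0,0,0]]]'
```

```text
time: 10.62
eef_pos: [0.3575, 0.2298, 0.0074]
ee_rot: [-3.127, -0.298, -0.002]
contact_force: [-0.0, -0.8, 0.8]
finger_gap: 0.0848
grip_force: 0.0
time: 11.12
eef_pos: [0.3817, 0.2343, 0.0069]
ee_rot: [-3.127, -0.297, -0.003]
contact_force: [-0.4, -0.0, 0.3]
finger_gap: 0.0853
grip_force: 0.0
```

In the tool's units: 0.012 m / 0.25 = 0.048, 0.01 m / 0.25 = 0.04, 0.02 rad / 0.7854 = 0.0255.

```bash

python3 inch.py '[[[0.04,0,0,0,0,0],[0.04,0,0,0,0,0.0127],[0.048,0.004,0,0,0,0.0255],[0.048,0.004,0,0,0,0.0318],[0.048,0.004,0,0,0,0.0318]]]'
python3 inch.py '[[[0.048,0.004,0,0,0,0.0318],[0.048,0.004,0,0,0,0.0318],[0.048,0.008,0,0,0,0.0318],[0.048,0.008,0,0,0,0.0318],[0,0,0,0,0,0]]]'
python3 - <<'E'
from h import *
c=snap('wrist','w2');snap('top','t3')
E
```

```text
time: 11.75
eef_pos: [0.4366, 0.2404, 0.006]
ee_rot: [3.137, 0.17, -0.001]
contact_force: [-2.0, 0.3, -1.0]
finger_gap: 0.0851
grip_force: 0.9
time: 12.38
eef_pos: [0.4865, 0.2378, 0.007]
ee_rot: [-3.141, -0.014, -0.005]
contact_force: [-0.5, -0.7, -0.3]
finger_gap: 0.0853
grip_force: 0.0
```

View pics/t3.png

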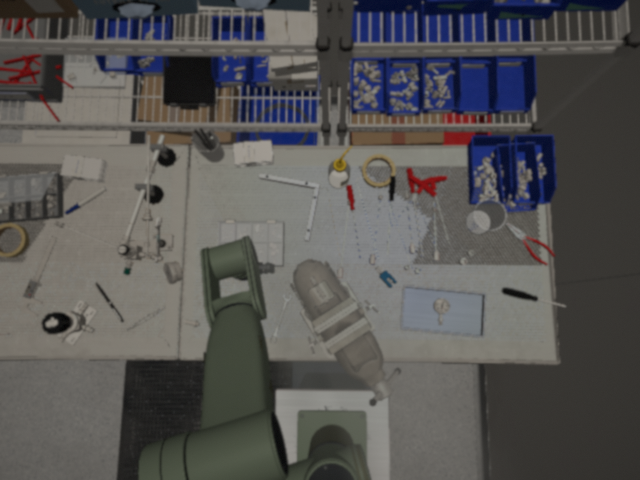

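The case follows and is nearly square to the robot. Its far corners are at (219,221) and (284,222), and its right near corner at about (284,266).

```bash
python3 - <<'E'
from h import *
np.set_printoptions(precision=4,suppress=True)
t=load('t3');print(px2w(t,[[219.5,220.5],[283.5,221.5],[284,266]],.037))
E
```

```text
[[0.6263 0.329  0.037 ]
 [0.6245 0.1429 0.037 ]
 [0.4949 0.1388 0.037 ]]
```

In the tool's units: 0.012 m / 0.25 = 0.048, 0.002 m / 0.25 = 0.008, 0.016 rad / 0.7854 = 0.0204.

```bash

python3 inch.py '[[[0.048,0.008,0,0,0,0.0204],[0.048,0.008,0,0,0,0.0216],[0.048,0.008,0,0,0,0.0216],[0.048,0.008,0,0,0,0.0216],[0.048,0.008,0,0,0,0.0216]]]'
python3 inch.py '[[[0.048,0.008,0,0,0,0.0204],[0.048,0.008,0,0,0,0.0216],[0.048,0.008,0,0,0,0.0216],[0.048,0.008,0,0,0,0.0204],[0,0,0,0,0,0]]]'
python3 inch.py '[[[0.016,0,0,0,0,0.0153],[0.016,0,0,0,0,0],[0.016,0,0,0,0,0]]]'
python3 inch.py '[[[0.016,0,0,0,0,0],[0.012,0,0,0,0,0]]]'
python3 inch.py '[[[0.012,0,0,0,0,0],[0.012,0,0,0,0,0]]]'
python3 - <<'E'
from h import *
c=snap('top','t4')
a=c['frame'][150:300,190:340,::-1]; cv2.imwrite('pics/c5.png',cv2.resize(cv2.convertScaleAbs(a,alpha=1.4),(600,600),interpolation=cv2.INTER_CUBIC))
E
```

```text
time: 13.1
eef_pos: [0.5447, 0.2262, 0.0061]
ee_rot: [3.139, -0.119, -0.0]
contact_force: [-2.0, 1.1, -0.6]
finger_gap: 0.0847
grip_force: 0.9
time: 13.72
eef_pos: [0.5931, 0.2133, 0.007]
ee_rot: [-3.133, 0.222, -0.005]
contact_force: [0.7, 0.4, 0.2]
finger_gap: 0.0847
grip_force: 0.0
time: 14.1
eef_pos: [0.6022, 0.2122, 0.0063]
ee_rot: [3.132, -0.238, -0.002]
contact_force: [-3.5, 1.3, 3.4]
finger_gap: 0.085
grip_force: 1.9
time: 14.35
eef_pos: [0.6097, 0.211, 0.0063]
ee_rot: [-3.133, 0.239, 0.0]
contact_force: [-3.3, 0.9, 2.6]
finger_gap: 0.0847
grip_force: 1.9
time: 14.6
eef_pos: [0.6148, 0.2102, 0.0062]
ee_rot: [-3.132, 0.24, 0.004]
contact_force: [-9.9, 1.2, 5.9]
finger_gap: 0.0851
grip_force: 4.7
```

View pics/c5.png

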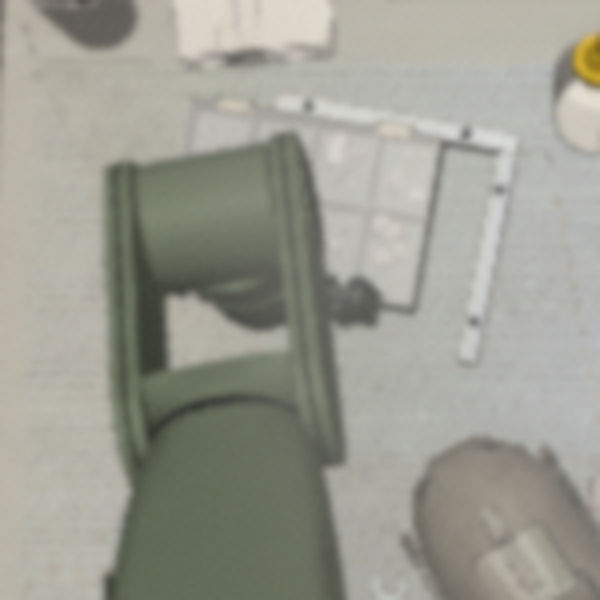

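In the tool's units: -0.05 m / 0.25 = -0.2, -0.02 m / 0.25 = -0.08.

```bash

python3 inch.py '[[[-0.048,0,0,0,0,0],[-0.08,0,0,0,0,0],[0,0,-0.2,0,0,0],[0,0,-0.2,0,0,0],[0,0,0,0,0,0]]]'
python3 - <<'E'
from h import *
np.set_printoptions(precision=4,suppress=True)
t=load('t4');A=lambda l:(np.array(l)+.5)/4-.5+[190,150]
C=px2w(t,A([[445,143],[415,310]]),.037)[:,:2];D=px2w(t,A([[497,152],[458,360],[278,107]]),.022)[:,:2]
print(C,D);Q=np.r_[C,D]-D[0];c,s=np.cos(-.16),np.sin(-.16);print(Q@np.array([[c,-s],[s,c]]))
o=robot.observe();print(o['qpos'],o['eef_pos'])
E
```

```text
time: 15.28
eef_pos: [0.5889, 0.2158, 0.1125]
ee_rot: [-3.129, 0.238, -0.022]
contact_force: [0.6, 0.5, -0.4]
finger_gap: 0.0849
grip_force: 0.0
[[0.7324 0.094 ]
 [0.6081 0.1139]] [[0.7295 0.0563]
 [0.5738 0.083 ]
 [0.7629 0.2195]]
[[-0.0031  0.0376]
 [-0.129   0.0375]
 [ 0.      0.    ]
 [-0.158   0.0015]
 [ 0.0069  0.1665]]
[ 0.2137  0.4205  1.523  -0.0006  1.1839  1.9368] [0.5889 0.2158 0.1125]
```

In the tool's units: -0.034 m / 0.25 = -0.136, 0.024 m / 0.25 = 0.096.

```bash

python3 inch.py '[[[0.096,-0.136,0,0,0,0],[0.096,-0.136,0,0,0,0],[0.096,-0.136,0,0,0,0],[0.096,-0.136,0,0,0,0],[0,0,0,0,0,0]]]'
python3 inch.py '[[[0,0,0,0,0,-0.2228],[0,0,0,0,0,-0.2228],[0,0,0,0,0,-0.2228],[0,0,0,0,0,-0.2228],[0,0,0,0,0,-0.2228]]]'
python3 inch.py '[[[0,0,0,0,0,-0.2228],[0,0,0,0,0,-0.2228],[0,0,0,0,0,-0.2228],[0,0,0,0,0,-0.2228],[0,0,0,0,0,0]]]'
python3 - <<'E'
from h import *
c=snap('top','t5')
a=c['frame'][130:280,170:320,::-1]; cv2.imwrite('pics/c6.png',cv2.resize(cv2.convertScaleAbs(a,alpha=1.4),(600,600),interpolation=cv2.INTER_CUBIC))
o=robot.observe();print(o['qpos'],o['eef_pos'],2*np.arctan2(o['ee_rot'][1],o['ee_rot'][0]))
E
```

```text
time: 15.9
eef_pos: [0.7, 0.3364, 0.1036]
ee_rot: [3.132, -0.236, -0.0]
contact_force: [-0.5, 0.2, 0.2]
finger_gap: 0.0853
grip_force: 0.0
time: 16.52
eef_pos: [0.6985, 0.3334, 0.1052]
ee_rot: [2.935, 1.118, -0.002]
contact_force: [-0.2, -1.3, -0.1]
finger_gap: 0.0848
grip_force: 0.0
time: 17.15
eef_pos: [0.6986, 0.3336, 0.1054]
ee_rot: [-2.382, -2.048, 0.002]
contact_force: [-0.6, -0.6, -0.1]
finger_gap: 0.0848
grip_force: 0.0
[ 3.34296786e-01  7.28352905e-01  1.06209004e+00 -3.92930609e-04
  1.35235745e+00  4.85934129e-01] [0.69873329 0.33381629 0.1055595 ] -4.86394094105694
```

View pics/c6.png

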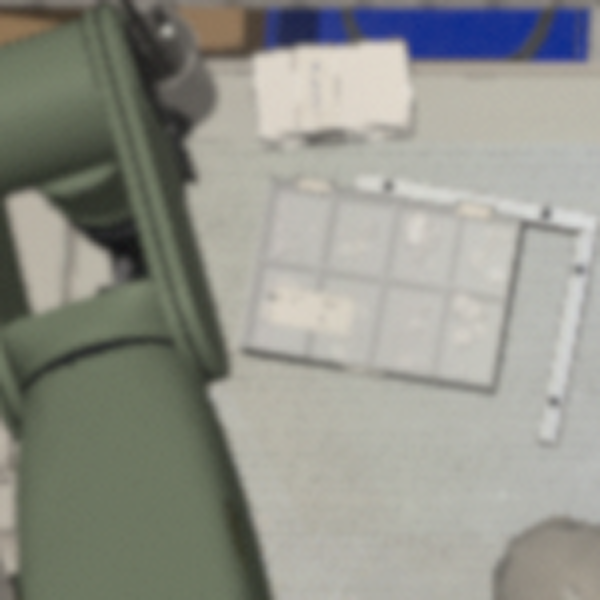

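The case stays on the back rail, with its left wall from (270,182) to (245,350) and about 38 mm from its right wall to the side rail. Next I lower and push toward the side rail.

In the tool's units: 0.05 m / 0.25 = 0.2, 0.04 m / 0.25 = 0.16.

```bash

python3 inch.py '[[[0,0,0.2,0,0,0],[0,0,0.16,0,0,0],[0,0,0.032,0,0,0],[0,0,0,0,0,0]]]'
python3 inch.py '[[[-0.032,0,0,0,0,0],[-0.032,0,0,0,0,0],[-0.032,0,0,0,0,0],[-0.032,0,0,0,0,0],[-0.032,0,0,0,0,0]]]'
python3 inch.py '[[[-0.024,0,0,0,0,0],[-0.024,0,0,0,0,0],[-0.016,0,0,0,0,0]]]'
```

```text
time: 17.7
eef_pos: [0.6993, 0.3346, 0.0082]
ee_rot: [-2.381, -2.05, 0.001]
contact_force: [0.6, -0.1, 0.8]
finger_gap: 0.0852
grip_force: 0.0
time: 18.32
eef_pos: [0.6936, 0.2962, 0.0093]
ee_rot: [-2.379, -2.05, -0.004]
contact_force: [-0.8, 5.2, 3.5]
finger_gap: 0.0847
grip_force: 2.4
time: 18.7
eef_pos: [0.6911, 0.2793, 0.0084]
ee_rot: [-2.38, -2.051, -0.001]
contact_force: [-0.9, 3.9, 2.3]
finger_gap: 0.0849
grip_force: 2.4
```

In the tool's units: -0.004 m / 0.25 = -0.016.

```bash

python3 inch.py '[[[-0.016,0,0,0,0,0],[-0.016,0,0,0,0,0]]]'
python3 inch.py '[[[-0.012,0,0,0,0,0],[-0.008,0,0,0,0,0]]]'
python3 inch.py '[[[-0.004,0,0,0,0,0],[0,0,0,0,0,0]]]'
```

```text
time: 18.95
eef_pos: [0.6899, 0.2716, 0.0084]
ee_rot: [-2.379, -2.051, -0.0]
contact_force: [-0.9, 5.5, 4.1]
finger_gap: 0.0852
grip_force: 2.4
time: 19.2
eef_pos: [0.6897, 0.2692, 0.0084]
ee_rot: [-2.379, -2.047, -0.008]
contact_force: [0.6, 13.9, 1.2]
finger_gap: 0.0849
grip_force: 6.7
time: 19.45
eef_pos: [0.6897, 0.2692, 0.0085]
ee_rot: [-2.378, -2.048, -0.01]
contact_force: [1.1, 13.6, 0.6]
finger_gap: 0.0853
grip_force: 6.4
```

In the tool's units: -0.05 m / 0.25 = -0.2, 0.02 m / 0.25 = 0.08.

```bash

python3 inch.py '[[[0.048,0,0,0,0,0],[0.08,0,0,0,0,0],[0,0,-0.2,0,0,0],[0,0,-0.2,0,0,0],[0,0,0,0,0,0]]]'
python3 - <<'E'
from h import *
c=snap('top','t6')
a=c['frame'][165:265,220:340,::-1]; cv2.imwrite('pics/c7.png',cv2.resize(cv2.convertScaleAbs(a,alpha=1.4),(720,600),interpolation=cv2.INTER_CUBIC))
E
```

```text
time: 20.08
eef_pos: [0.6984, 0.2985, 0.1155]
ee_rot: [2.374, 2.048, 0.017]
contact_force: [-0.1, -1.0, 0.1]
finger_gap: 0.0848
grip_force: 0.0
```

View pics/c7.png

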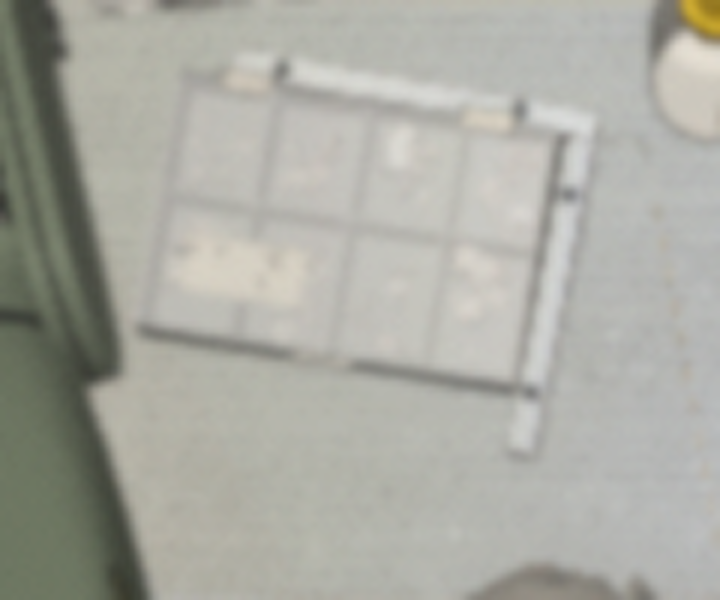

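Seen from above, the case sits against both rails, with its right wall at (555,135)–(520,380) along the side rail. I'll give the near wall one more squaring push in case it moved off the back rail.

In the tool's units: 0.175 rad / 0.7854 = 0.2228.

```bash

python3 inch.py '[[[0,0,0,0,0,0.2228],[0,0,0,0,0,0.2228],[0,0,0,0,0,0.2228],[0,0,0,0,0,0.2228],[0,0,0,0,0,0.2228]]]' >/dev/null
python3 inch.py '[[[0,0,0,0,0,0.2228],[0,0,0,0,0,0.2228],[0,0,0,0,0,0.2228],[0,0,0,0,0,0.2228],[0,0,0,0,0,0]]]'
python3 inch.py '[[[-0.104,0.128,0,0,0,0],[-0.104,0.128,0,0,0,0],[-0.104,0.128,0,0,0,0],[-0.104,0.124,0,0,0,0],[0,0,0,0,0,0]]]'
python3 inch.py '[[[0,0,0.2,0,0,0],[0,0,0.16,0,0,0],[0,0,0.044,0,0,0],[0,0,0,0,0,0]]]'
```

```text
time: 21.38
eef_pos: [0.6926, 0.2966, 0.1056]
ee_rot: [3.131, -0.235, -0.006]
contact_force: [-0.3, -0.0, -0.0]
finger_gap: 0.0852
grip_force: 0.0
time: 22.0
eef_pos: [0.5681, 0.1855, 0.1063]
ee_rot: [3.131, -0.237, -0.009]
contact_force: [-0.2, 0.0, -0.2]
finger_gap: 0.0852
grip_force: 0.0
time: 22.5
eef_pos: [0.5719, 0.1877, 0.0067]
ee_rot: [3.132, -0.237, -0.002]
contact_force: [-0.6, 0.5, 0.4]
finger_gap: 0.0853
grip_force: 0.0
```

In the tool's units: 0.008 m / 0.25 = 0.032, 0.004 m / 0.25 = 0.016.

```bash

python3 inch.py '[[[0.032,0,0,0,0,0],[0.032,0,0,0,0,0],[0.032,0,0,0,0,0],[0.016,0,0,0,0,0]]]'
python3 inch.py '[[[0.012,0,0,0,0,0],[0.012,0,0,0,0,0]]]'
python3 inch.py '[[[0.008,0,0,0,0,0],[0,0,0,0,0,0]]]'
```

```text
time: 23.0
eef_pos: [0.6007, 0.183, 0.008]
ee_rot: [-3.132, 0.239, -0.002]
contact_force: [-0.8, 0.6, 0.3]
finger_gap: 0.0853
grip_force: 0.0
time: 23.25
eef_pos: [0.6052, 0.1822, 0.0071]
ee_rot: [3.132, -0.239, -0.001]
contact_force: [0.1, -0.0, -0.3]
finger_gap: 0.0847
grip_force: 0.0
time: 23.5
eef_pos: [0.6074, 0.1819, 0.0073]
ee_rot: [-3.132, 0.239, 0.0]
contact_force: [-0.2, 1.1, -0.1]
finger_gap: 0.0851
grip_force: 0.0
```

In the tool's units: 0.002 m / 0.25 = 0.008.

```bash

python3 inch.py '[[[0.008,0,0,0,0,0],[0,0,0,0,0,0]]]'
python3 inch.py '[[[0.008,0,0,0,0,0],[0,0,0,0,0,0]]]'
python3 inch.py '[[[0.004,0,0,0,0,0],[0.004,0,0,0,0,0]]]'
```

```text
time: 23.75
eef_pos: [0.6093, 0.1817, 0.0072]
ee_rot: [-3.132, 0.239, 0.0]
contact_force: [0.5, 0.2, -0.6]
finger_gap: 0.085
grip_force: 0.0
time: 24.0
eef_pos: [0.6094, 0.1816, 0.007]
ee_rot: [3.132, -0.239, -0.007]
contact_force: [-5.2, 0.0, 4.1]
finger_gap: 0.085
grip_force: 2.5
time: 24.25
eef_pos: [0.6094, 0.1815, 0.0067]
ee_rot: [3.132, -0.24, -0.014]
contact_force: [-9.5, 1.6, 7.2]
finger_gap: 0.0852
grip_force: 5.2
```

Careful with the scale: shifts go in shares of 0.25 m and turns go in shares of 45 degrees. That gives: 0.001 m / 0.25 = 0.004.

```bash

python3 inch.py '[[[0.004,0,0,0,0,0],[0.004,0,0,0,0,0],[0,0,0,0,0,0]]]'
python3 inch.py '[[[-0.06,0,0,0,0,0],[-0.1,0,0,0,0,0],[0,0,-0.2,0,0,0],[-0.08,0,-0.24,0,0,0],[-0.08,-0.2,0,0,0,0]]]'
python3 inch.py '[[[0,-0.24,0,0,0,0],[0,-0.2,-0.12,0,0,0],[-0.16,0,-0.12,0,0,0],[-0.2,0,0,0,0,0],[0,0,0,0,0,0]]]'
python3 - <<'E'
from h import *
c=snap('scene','s7');snap('top','t7')
a=c['frame'][210:330,190:340,::-1]; cv2.imwrite('pics/c8.png',cv2.resize(cv2.convertScaleAbs(a,alpha=1.4),(750,600),interpolation=cv2.INTER_CUBIC))
E
```

```text
time: 24.62
eef_pos: [0.6094, 0.1816, 0.0066]
ee_rot: [3.132, -0.24, -0.02]
contact_force: [-13.4, 2.9, 10.4]
finger_gap: 0.085
grip_force: 6.9
time: 25.25
eef_pos: [0.5492, 0.2417, 0.1237]
ee_rot: [-3.128, 0.246, -0.021]
contact_force: [0.6, 0.9, -0.5]
finger_gap: 0.0855
grip_force: 0.0
time: 25.88
eef_pos: [0.4683, 0.3653, 0.1763]
ee_rot: [3.132, -0.233, -0.003]
contact_force: [1.0, -0.5, 0.8]
finger_gap: 0.0848
grip_force: 0.0
```

View pics/c8.png

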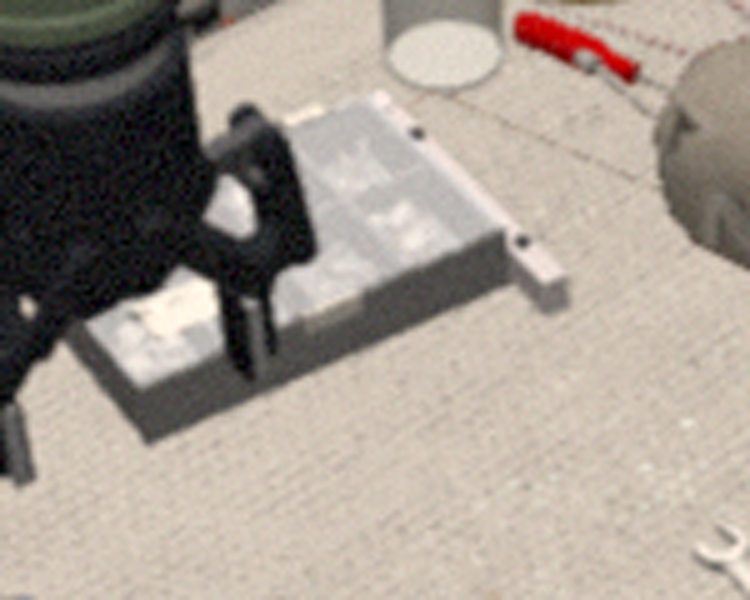

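The case sits flush along the side rail at (400,110)–(510,240), and the back and side pushes stopped hard where expected. The arm is clear, so I hand in.

```bash
python3 -c "
from station import robot
print(robot.sign_off())"
```

```text
the job is handed in; nothing more can be done
None
```

The pressure gauge was in the corner and is now in the tool tray, the gasket case is parked against both rails, nothing else was touched, and I handed the job in at about 26 s.

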